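Lock the crimp pull tester and hold its drawbar on the mark

TASK

Get the crimp pull tester on the bench ready for a reading: first swing the lever of its lock ring all the way over to the square lug on the robot's side (locked), then take the grip paddle and draw the sprung rod out until its pointer lines up with the upright blade of the mark rider. Keep hold of it: the program finishes with the gripper still holding the rod on the mark against its spring, with the ring still locked and the things lying nearby left where they are.

Things in the scene. Friction and masses are not known exactly. Their poses are not given: they have to be found in the camera images.
- tester: Crimp pull tester, fixed to the bench: grey base plate 280 x 80 x 12 mm with a horizontal barrel (32 mm diameter, axis 55 mm above the bench, x -131 to -30 mm). Origin: centre of the plate's underside, on the bench. x = pull direction (out of the barrel mouth, along the plate, roughly to the robot's right), z up, -y faces the robot. Between mouth and paddle there is only the rod, 12 mm thick.
- lock_ring (a joint): Lock ring (45 mm diameter, at tester x -75 mm) turning on the barrel axis, with an upright lever. Rad: 0 = lever leans 0.40 to tester +y (away from robot); 0.40 upright; 1.10 = end stop at the square lug, leaning 0.70 to tester -y (toward robot) = locked. Light drag, 0.10 N m; stays where left.
- lever_knob (a point): Centre of the black cylindrical knob (18 mm diameter, 20 mm long, lying crosswise along tester x, flat ends) at the end of the lock-ring lever, 75 mm from the barrel axis; the lever below it is a bar of 8 mm diameter. It travels on an arc of 75 mm radius in the upright plane across the barrel (tester y-z plane).
- drawbar_part (a joint): Extension of the sprung rod in m along tester +x: 0 = fully in (where the spring keeps it), 0.095 = fully out. The spring pulls it in with about 3 N at 0, rising to 11 N at 0.09; let go, it returns.
- grip (a point): Grip point of the black paddle at the rod's end, 87 mm above the bench. Paddle: upright plate 12 mm thick (tester x), 28 mm wide (tester y), top 18 mm above and bottom 44 mm below this point. Rod in: at tester x 25 mm, y 0, with a 49 mm gap to the barrel mouth. Pinch it from above across 12 mm (jaws along tester x) or across 28 mm.
- pointer_tip (a point): Tip of the thin (4 mm) steel pointer that hangs from the paddle and reaches toward the robot's side, 26 mm above the bench; moves with the rod. It has the same tester x as the grip point.
- mark (a point): Length mark: upright blade (4 x 4 mm) of a small dark steel rider fixed on the rail along the plate's robot-side edge. Point on the blade's inner face, 30 mm above the bench; x axis along the pull. It stands 40 to 80 mm in tester x beyond the pointer's rest position; the pointer passes 6 mm beside it without touching.
- transformer: Small open-frame mains transformer 65 x 49 x 40 mm, loose bystander left of the tester; origin at its underside. Leave alone.
- tape_roll: Roll of black tape, 55 mm across, 19 mm high, loose bystander left of the tester; origin at its underside. Leave alone.
- can: Upright capacitor can, 35 mm diameter, 62 mm high, loose bystander in front right; origin at its underside. Leave alone.
- heat_sink: Black finned heat sink 40 x 50 x 26 mm, loose bystander in front right; origin at its underside. Leave alone.

How it is judged:
On the way, in this order (a step that is already met when the one before it is completed fails the run):
1. the lock ring is at its locked stop (value of joint lock_ring above 1 rad and value of joint drawbar_part below 0.015 m), for 0.2 s.
2. the rod is drawn out to the mark (x of pointer_tip in the frame of mark between -0.005 and 0.005 m), for 0.2 s.
At the end, for the whole second after the job is handed in: Lock ring within 0.1 rad of its locked stop; the rod's pointer within 5 mm of the mark blade along the pull direction and still, held there by the gripper's fingers (at least 2 N of contact) through the last second (all of step 2 and value of joint lock_ring above 1 rad and velocity of joint drawbar_part between -0.01 and 0.01 m/s and contact force between the fingers and drawbar_part above 2 N); the arm keeps its last pose, push and grip.
It fails at once if the rod is drawn out (more than 15 mm) while the ring is not locked (value of joint drawbar_part above 0.015 m and value of joint lock_ring below 1 rad).
It fails at once if a bystander is shifted by more than 30 mm (distance of any of transformer, tape_roll, can, heat_sink from where it was at the start of the episode above 0.03 m).
It also fails if it takes over 45 s, if anything falls off the work surface, if the arm or the gripper's body presses on something with over 40 N, if the wrist force passes 120 N, or if a joint passes its speed limit or range.

ROBOT

A 6-joint arm with a two-finger parallel gripper is mounted at the origin on a cart in front of the work surface, level with it; the furniture and walls round the work are solid. World frame = base frame: x ahead of the robot, y to its left, z up, the work surface at z = 0. Lengths are in m, angles in rad, forces in N, time in s.
With the tool pointing down it reaches from about 0.375 to 0.925 m from the base axis. Payload 5.7 kg.
Tool frame: the origin (TCP) lies midway between the tips of the shut fingers; the grasp point (between the pads) lies 19 mm behind it; z points along the fingers, y is the line along which they close (so a half turn about z gives the same grasp; the last joint's range is limited). The gripper opens to 85 mm and grips with 20 to 120 N. Pads are 22 mm wide; open, the fingers measure 114 mm over their backs; the gripper's body (76 mm by 85 mm) begins 54 mm behind the grasp point. The pads swing forward as they close: fully open they stand 13 mm farther back than shut.
Start: joints at [1.108, 0.359, 1.51, -0, 1.272, -0.115], TCP at [0.204, 0.564, 0.231] pointing down, gripper open.
Joint ranges: [-2.97, 2.97], [-1.01, 2.36], [0.21, 2.38], [-0.96, 4.11], [0.2, 2.71], [-2.98, 2.98]. Speed limits (rad/s): [2.39, 2.39, 3.14, 3.14, 3.14, 3.14].

INTERFACE

Orientations are given as a rotation vector (axis times angle).
In Python, from rig import robot, optics, finish_job gives the robot as it stands.
- The arm moves only by the tool servo_tool, never from a script. Its argument "increments" is a list of rows, each a list of 5 numbers: the closure, from 0 (fully open) to 1 (shut), then the shift along the tool's x, y, z in mm, then the turn about the tool's z in rad. A call has 1 to 5 rows; each row is the pose to reach, as a shift and turn from the pose commanded when the call began, along the tool's axes at that moment; what a row does not reach only later rows make up. A row lasts 1/10 s, in which the tool goes at most 50 mm and 8.59 degrees, less where a joint would pass 70% of its speed; a pose out of reach is approached as far as the arm can. A call with a gripper value outside its range is refused whole. The fingers move at their own pace and stop on an object; "squeeze" is the grip in N (left out, the last holds). Time passes only in rows, so rows that repeat a pose let the fingers close. It gives the time, the measured TCP pose, the force, the opening and the grip force at its end, in the units of the state.
- robot.observe(): the state, without advancing time (a new reading comes with each control period).
- optics.camera(name): name is "side" or "top"; returns a dict with "frame" (400x640x3 uint8, red, green, blue), "intrinsics" (3x3 intrinsics, pixels), "D" ([k1, k2, p1, p2, k3] as OpenCV has them; the pictures are not rectified), "world_to_cam" (4x4, takes a point from world to camera coordinates). Camera axes: x right, y down, z forward; pixel columns grow to the right and rows downward; lengths in m; the calibration is good to about 2 mm. A picture is of the moment at which its call begins. There is no depth.
- finish_job(): hands the job in; it is judged then, once.
Trained networks look in the newest picture that a camera, given by its name, has taken for a name from the list of things; names that differ only in an ending like _2 or _b are one class to them, and where a whole thing is asked for, a point or a joint stands for the part that bears it (a point fixed in the world has none). Each returns a list of dicts, best first, with "confidence" (0 to 1); they miss things now and then, are a little off and sometimes report something else, mostly with a low value. They report only what shows in the picture. A call takes as long as a camera call.
- optics.trace(camera, target): "pixels" (400x640 bool, what is visible of it).
- optics.tip_of(camera, target): "centre" ([x, y, z] in m, in the coordinates of the camera as it stood for that picture, good to about 4 mm: a listed point, or the origin of a listed thing).
The state is a dict: "clock": time; "joint_pos": joint angles; "joint_velocities": joint speeds; "joint_torque": joint torques, N m; "tool_pos": TCP position; "tcp_rot": TCP orientation; "ft_force": force on the tool from outside, world axes, zero at the start; "ft_torque": the same for the moment, N m; "grip_width": finger opening in m; "finger_force": force on a finger pad.
Only numpy, scipy, OpenCV 4.12 (cv2) and the standard library are available. Lean on these libraries where they do the work, as an engineer would, in place of code of your own. Each camera call takes 0.05 s, during which the arm holds its last target. There are 200 camera calls.

## Working session

There is one attempt and no reset: what is moved stays moved. The work goes in short steps, Python scripts to look and compute and a tool call to move; the robot and the scene stay as the last step left them, time stands still between calls to the robot, and variables do not carry over. Pictures are saved under pics/ and viewed, at most 10 in all, crops included, and the job is handed in when it is done.

Besides the shell and the picture viewer there is one more tool, called after "Emit:" as name([rows], argument=value, ...), one row to a line, values as JSON. servo_tool: Moves the arm, as the interface text tells. Its arguments: {"type":"object","properties":{"increments":{"type":"array"},"squeeze":{"type":"number"}},"required":["increments"]}

```bash
mkdir -p pics; ls
cat > h.py <<'E'
import numpy as np, cv2
from rig import robot, optics, finish_job
from scipy.spatial.transform import Rotation as R
def snap(n,f=None):
    c=optics.camera(n)
    if f: cv2.imwrite('pics/'+f,c['frame'][:,:,::-1])
    return c
def pt(n,c,t):
    r=optics.tip_of(n,t)
    T=np.linalg.inv(c['world_to_cam'])
    return [( (T@np.r_[x['centre'],1])[:3].round(4).tolist(), round(x['confidence'],2)) for x in r[:2]]
def st():
    s=robot.observe(); print({k:np.round(s[k],4).tolist() for k in ('clock','tool_pos','tcp_rot','ft_force','grip_width','finger_force')})
    return s
E
python3 - <<'E'
from h import *
s=st(); print(R.from_rotvec(s['tcp_rot']).as_matrix().round(3))
for n in ('side','top'):
    c=snap(n,n+'0.png'); print(n, np.linalg.inv(c['world_to_cam'])[:3,3].round(3))
    for t in ('tester','lever_knob','grip','pointer_tip','mark','transformer','tape_roll','can','heat_sink'): print(t,pt(n,c,t))
E
```

```text
pics
{'clock': 0.0, 'tool_pos': [0.2042, 0.5635, 0.2304], 'tcp_rot': [-0.5434, -3.0937, 0.0028], 'ft_force': [0.3967, 0.7312, 0.563], 'grip_width': 0.085, 'finger_force': 0.0}
[[-0.94   0.341 -0.001]
 [ 0.341  0.94  -0.002]
 [ 0.    -0.002 -1.   ]]
side [ 0.209 -1.08   0.775]
tester [([0.6695, -0.0885, -0.003], 0.58)]
lever_knob [([0.69, -0.0154, 0.1276], 0.71), ([0.7186, 0.2804, -0.0061], 0.63)]
grip [([0.6704, -0.1167, 0.0844], 0.76)]
pointer_tip [([0.6485, -0.1202, 0.0215], 0.67)]
mark [([0.6413, -0.163, 0.0312], 0.49), ([0.4603, -0.3097, 0.0044], 0.48)]
transformer [([0.72, 0.2797, -0.0069], 0.57)]
tape_roll [([0.6659, -0.0888, -0.0036], 0.51), ([0.6262, 0.2893, -0.0016], 0.49)]
can [([0.4597, -0.3133, 0.004], 0.56)]
heat_sink [([0.4508, -0.404, -0.0057], 0.98)]
top [ 0.4   -0.061  1.097]
tester [([0.6667, -0.0937, -0.0011], 0.76), ([0.669, -0.1149, 0.0822], 0.22)]
lever_knob [([0.6862, -0.0188, 0.1257], 0.57)]
grip [([0.6687, -0.1154, 0.0853], 0.5)]
pointer_tip [([0.6468, -0.1181, 0.0234], 0.52)]
mark [([0.636, -0.1614, 0.0298], 0.43)]
transformer [([0.6261, 0.2939, 0.0025], 0.71), ([0.7137, 0.2834, -0.0003], 0.51)]
tape_roll [([0.6272, 0.293, 0.0043], 0.64)]
can []
heat_sink [([0.4509, -0.4092, 0.0012], 0.6)]
```

View pics/side0.png

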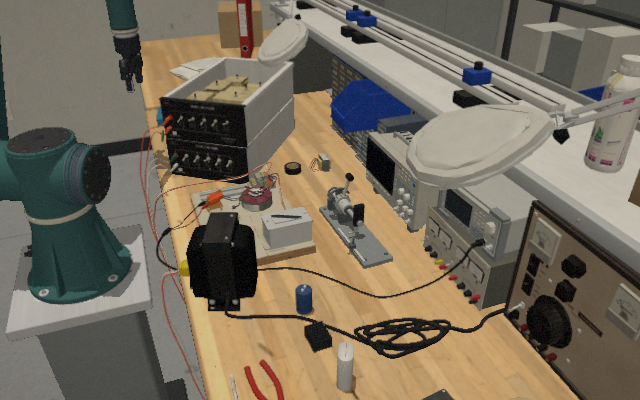

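View pics/top0.png

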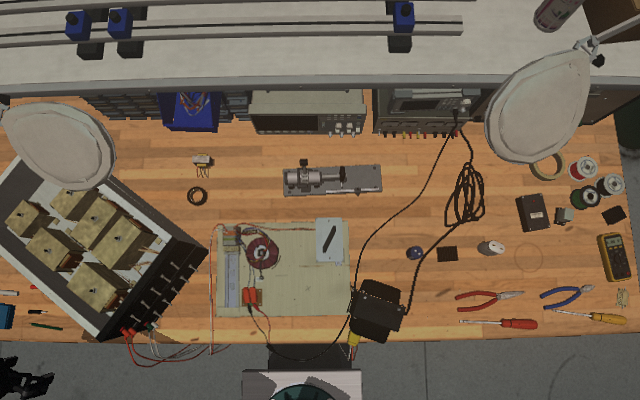

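The side view shows the tester at about (350,230), with its knob at (349,177), the blue can at (304,298) and the heat sink at (318,336). In the top view the tester plate spans columns 283-382 at row 180. There is a tall instrument box on the left between the gripper and the tester, and two lamp heads. I'll triangulate these obstacles next.

Run:
```python
from h import *
C={n:snap(n) for n in ('side','top')}
def P(n): return C[n]['world_to_cam'][:3]
def und(n,p): return cv2.undistortPoints(np.array([[p]],float),C[n]['intrinsics'],C[n]['D'])[0,0]
def tri(a,b):
    X=cv2.triangulatePoints(P('side'),P('top'),und('side',a),und('top',b)).ravel(); return (X[:3]/X[3]).round(3)
def plane(n,p,z):
    T=np.linalg.inv(C[n]['world_to_cam']); d=T[:3,:3]@np.r_[und(n,p),1]; o=T[:3,3]; return (o+d*(z-o[2])/d[2]).round(3)
print('box corner',tri((243,130),(205,245)),tri((165,97),(105,340)),tri((293,62),(97,110)))
print('lampL',tri((285,40),(58,145)),'lampR',tri((478,142),(535,110)))
print('black',tri((222,213),(385,305)))
print('scope front base',plane('top',(300,133),0),'plate corners',[plane('top',p,.012) for p in ((284,196),(382,191),(382,164),(284,168))])
def mask(n,t):
    r=optics.trace(n,t); return r[0]['pixels'] if r else None
m=mask('top','tester'); ys,xs=np.nonzero(m); print(xs.min(),xs.max(),ys.min(),ys.max())
c=C['top']['frame'][135:225,260:400]; d=C['side']['frame'][160:280,300:400]
cv2.imwrite('pics/crop.png',np.vstack([cv2.resize(c,(560,360),interpolation=2)])[:,:,::-1])
cv2.imwrite('pics/crop2.png',cv2.resize(d,(500,600),interpolation=2)[:,:,::-1])
```

```text
box corner [0.468 0.209 0.199] [0.275 0.399 0.255] [0.722 0.433 0.31 ]
lampL [0.668 0.471 0.362] lampR [ 0.705 -0.468  0.418]
black [ 0.329 -0.197  0.206]
scope front base [0.812 0.    0.   ] plate corners [array([0.621, 0.045, 0.012]), array([ 0.632, -0.232,  0.012]), array([ 0.711, -0.235,  0.012]), array([0.703, 0.046, 0.012])]
282 381 159 197
```

View pics/crop.png

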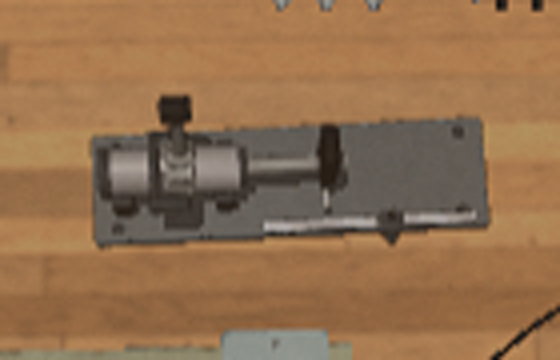

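The crop shows the plate running at a slope of about 0.05, with the knob at (175,108), the paddle at (330,155), the pointer tip at (327,205) and the mark rider at (391,225). The box corners reach about z 0.31, so I'll raise the arm first and turn the tool to the tester's axis.

Emit:
servo_tool([
  [1, 0, 0, -45, -0.08],
  [1, 0, 0, -90, -0.16],
  [1, 0, 0, -135, -0.24],
  [1, 0, 0, -180, -0.32],
  [1, 0, 0, -220, -0.393],
], squeeze=60)

```text
clock: 1.65
tool_pos: [0.2044, 0.564, 0.4539]
tcp_rot: [-0.076, 3.14, 0.002]
ft_force: [1.0, 2.2, 0.8]
grip_width: 0.0125
finger_force: 0.0
```

Emit:
servo_tool([
  [1, -30, -37, 0, 0],
  [1, -60, -74, 0, 0],
  [1, -90, -111, 0, 0],
  [1, -120, -148, 0, 0],
  [1, -150, -185, 0, 0],
])

```text
clock: 2.15
tool_pos: [0.3635, 0.3845, 0.4514]
tcp_rot: [-0.072, 3.14, 0.0]
ft_force: [0.3, 0.4, -0.3]
grip_width: -0.0001
finger_force: 0.0
```

Emit:
servo_tool([
  [1, -30, -37, 0, 0],
  [1, -60, -74, 0, 0],
  [1, -90, -111, 0, 0],
  [1, -120, -148, 0, 0],
  [1, -150, -185, 0, 0],
])

```text
clock: 2.65
tool_pos: [0.5219, 0.2063, 0.4515]
tcp_rot: [-0.071, 3.14, 0.0]
ft_force: [0.9, 0.6, 0.7]
grip_width: -0.0001
finger_force: 0.0
```

Emit:
servo_tool([
  [1, -30, -37, 0, 0],
  [1, -60, -74, 0, 0],
  [1, -90, -111, 0, 0],
  [1, -120, -148, 0, 0],
  [1, -150, -185, 0, 0],
])

```text
clock: 3.15
tool_pos: [0.6801, 0.0283, 0.4513]
tcp_rot: [-0.071, 3.141, 0.0]
ft_force: [-0.0, 0.1, 0.5]
grip_width: 0.0001
finger_force: 0.0
```

Emit:
servo_tool([
  [1, -30, -30, 0, 0],
  [1, -40, -48, 40, 0],
  [1, -40, -48, 85, 0],
  [1, -40, -48, 130, 0],
  [1, -40, -48, 175, 0],
])

```text
clock: 3.65
tool_pos: [0.7212, -0.0166, 0.2744]
tcp_rot: [-0.07, 3.141, -0.0]
ft_force: [0.4, 0.7, -0.1]
grip_width: -0.0001
finger_force: 0.0
```

Emit:
servo_tool([
  [1, 0, 0, 40, 0],
  [1, 0, 0, 75, 0],
  [1, 0, 0, 75, 0],
])

```text
clock: 3.95
tool_pos: [0.7171, -0.0158, 0.1949]
tcp_rot: [0.071, -3.129, -0.002]
ft_force: [-0.3, -0.2, -0.3]
grip_width: -0.0
finger_force: 0.0
```

```bash
python3 - <<'E'
from h import *
s=st()
for n in ('side','top'):
    c=snap(n); print(pt(n,c,'lever_knob'))
    f=c['frame'][120:280,280:420] if n=='side' else c['frame'][120:225,260:400]
    cv2.imwrite('pics/a_%s.png'%n,cv2.resize(f,None,fx=3.5,fy=3.5,interpolation=2)[:,:,::-1])
E
python3 -c "
import cv2,numpy as np
a=cv2.imread('pics/a_side.png');b=cv2.imread('pics/a_top.png');b=cv2.resize(b,(310,int(310*b.shape[0]/b.shape[1])))
o=np.zeros((a.shape[0],800,3),np.uint8);o[:,:a.shape[1]]=a;o[:b.shape[0],490:]=b;cv2.imwrite('pics/a.png',o)"
```

```text
{'clock': 3.95, 'tool_pos': [0.7171, -0.0158, 0.1949], 'tcp_rot': [0.0705, -3.1293, -0.0024], 'ft_force': [-0.3029, -0.1849, -0.3017], 'grip_width': -0.0, 'finger_force': 0.0}
[([0.6908, -0.0176, 0.1262], 0.59)]
[]
```

View pics/a.png

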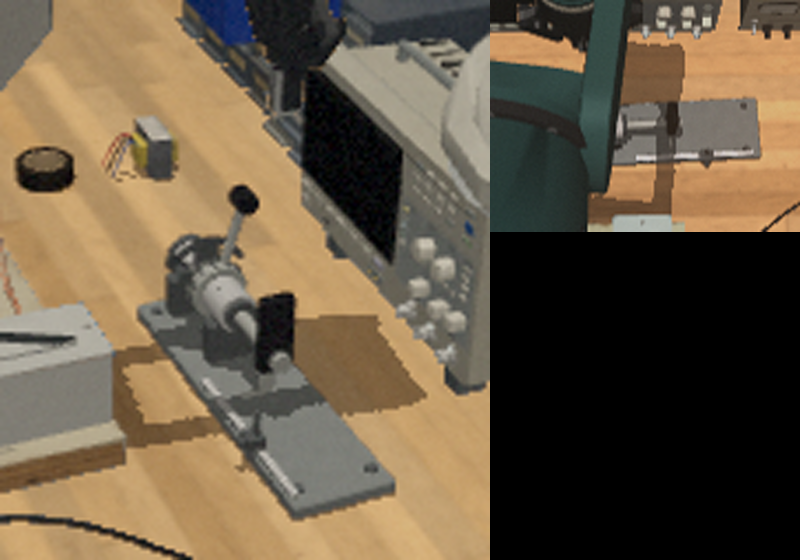

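The side view shows the closed gripper above and behind the knob, which is at crop (243,200). The top view is blocked by the arm. The tool reads slightly tilted, so I'll check the joints.

Run:
```python
from h import *
s=st(); print(np.round(s['joint_pos'],3),np.round(s['joint_velocities'],3),np.round(s['joint_torque'],1))
```

```text
{'clock': 4.15, 'tool_pos': [0.723, -0.0164, 0.2042], 'tcp_rot': [-0.071, 3.1365, -0.0011], 'ft_force': [0.2115, 0.4015, 0.4803], 'grip_width': 0.0006, 'finger_force': 0.0}
[-0.118  0.555  1.248 -0.     1.334 -1.734] [ 0.001 -0.011 -0.006  0.    -0.005 -0.001] [ -0.  -64.2 -27.8  -0.    0.1   0. ]
```

Emit:
servo_tool([
  [1, 0, 0, 0, 0],
  [1, 0, 0, 0, 0],
])

```text
clock: 4.35
tool_pos: [0.7224, -0.0163, 0.2035]
tcp_rot: [-0.071, 3.137, -0.001]
ft_force: [-0.1, 0.2, -0.7]
grip_width: 0.0001
finger_force: 0.0
```

Emit:
servo_tool([
  [1, 0, 0, 30, 0],
  [1, 0, 0, 60, 0],
  [1, 0, 0, 85, 0],
  [1, 0, 0, 98, 0],
  [1, 0, 0, 98, 0],
])

```text
clock: 4.85
tool_pos: [0.7201, -0.0161, 0.1018]
tcp_rot: [0.071, -3.138, -0.0]
ft_force: [0.3, -1.0, -0.8]
grip_width: -0.0
finger_force: 0.0
```

Emit:
servo_tool([
  [1, 8, 0, 0, 0],
  [1, 16, 0, 0, 0],
  [1, 24, 0, 0, 0],
  [1, 32, 0, 0, 0],
  [1, 40, 0, 0, 0],
])

```text
clock: 5.35
tool_pos: [0.6812, -0.0181, 0.1044]
tcp_rot: [-0.071, 3.139, -0.001]
ft_force: [2.0, -0.0, 0.6]
grip_width: 0.0002
finger_force: 0.9
```

Emit:
servo_tool([
  [1, 8, 0, 0, 0],
  [1, 16, 0, 0, 0],
  [1, 24, 0, 0, 0],
  [1, 30, 0, 0, 0],
  [1, 36, 0, 0, 0],
])

```text
clock: 5.85
tool_pos: [0.6449, -0.0197, 0.1033]
tcp_rot: [-0.071, 3.141, -0.0]
ft_force: [2.5, -0.8, 0.1]
grip_width: -0.0001
finger_force: 0.9
```

Contact is steady at about 2 N, which matches the drag. I'll keep pushing gently to the stop.

Emit:
servo_tool([
  [1, 4, 0, 0, 0],
  [1, 8, 0, 0, 0],
  [1, 10, 0, 0, 0],
  [1, 10, 0, 0, 0],
])

```text
clock: 6.25
tool_pos: [0.6375, -0.0203, 0.1042]
tcp_rot: [-0.071, 3.136, -0.001]
ft_force: [6.4, 0.0, 0.5]
grip_width: -0.0002
finger_force: 2.6
```

Run:
```python
from h import *
s=st()
c=snap('side'); print(pt('side',c,'lever_knob'))
```

```text
{'clock': 6.25, 'tool_pos': [0.6375, -0.0203, 0.1042], 'tcp_rot': [-0.0706, 3.1361, -0.0008], 'ft_force': [6.382, 0.0044, 0.5464], 'grip_width': -0.0002, 'finger_force': 2.5616}
[([0.6179, -0.0197, 0.1129], 0.56)]
```

Emit:
servo_tool([
  [1, 4, 0, 0, 0],
  [1, 4, 0, 0, 0],
  [1, 4, 0, 0, 0],
])

```text
clock: 6.65
tool_pos: [0.6371, -0.0204, 0.1046]
tcp_rot: [-0.07, 3.13, -0.001]
ft_force: [12.5, 0.9, -4.3]
grip_width: 0.0001
finger_force: 6.6
```

The ring is at its stop: the force rises with no further motion. Next I'll back off, rise and move over the paddle.

Emit:
servo_tool([
  [1, -15, 0, 0, 0],
  [1, -30, 0, -10, 0],
  [0.5, -30, 0, -50, 0],
  [0.5, -30, 0, -90, 0],
  [0.5, -30, 0, -90, 0],
])

```text
clock: 7.15
tool_pos: [0.6644, -0.0193, 0.1991]
tcp_rot: [-0.071, 3.132, -0.002]
ft_force: [0.7, -0.2, 0.3]
grip_width: 0.0422
finger_force: 0.0
```

Emit:
servo_tool([
  [0.5, -2, -30, 0, 0],
  [0.5, -4, -60, 0, 0],
  [0.5, -6, -95, 0, 0],
  [0.5, -6, -95, 0, 0],
  [0.5, -6, -95, 0, 0],
])

```text
clock: 7.65
tool_pos: [0.6704, -0.114, 0.1923]
tcp_rot: [0.068, -3.138, -0.001]
ft_force: [-0.1, 0.6, -0.2]
grip_width: 0.043
finger_force: 0.0
```

Run:
```python
from h import *
s=st(); 
for n in ('side','top'):
    c=snap(n)
    for t in ('lever_knob','grip','pointer_tip','mark'): print(n,t,pt(n,c,t))
    f=c['frame'][120:280,280:420] if n=='side' else c['frame'][120:225,260:400]
    cv2.imwrite('pics/b_%s.png'%n,cv2.resize(f,None,fx=3.5,fy=3.5,interpolation=2)[:,:,::-1])
```

```text
{'clock': 7.65, 'tool_pos': [0.6704, -0.114, 0.1923], 'tcp_rot': [0.0682, -3.1384, -0.0015], 'ft_force': [-0.075, 0.5735, -0.1606], 'grip_width': 0.043, 'finger_force': 0.0}
side lever_knob [([0.6209, -0.017, 0.1109], 0.5), ([0.6274, 0.2898, -0.0038], 0.47)]
side grip [([0.6726, -0.117, 0.0846], 0.79)]
side pointer_tip [([0.6479, -0.1201, 0.0242], 0.73)]
side mark [([0.6385, -0.1608, 0.0261], 0.46), ([0.458, -0.3103, 0.0049], 0.24)]
top lever_knob []
top grip [([0.6674, -0.1148, 0.0842], 0.44)]
top pointer_tip [([0.6438, -0.119, 0.0264], 0.52)]
top mark []
```

View pics/b_side.png

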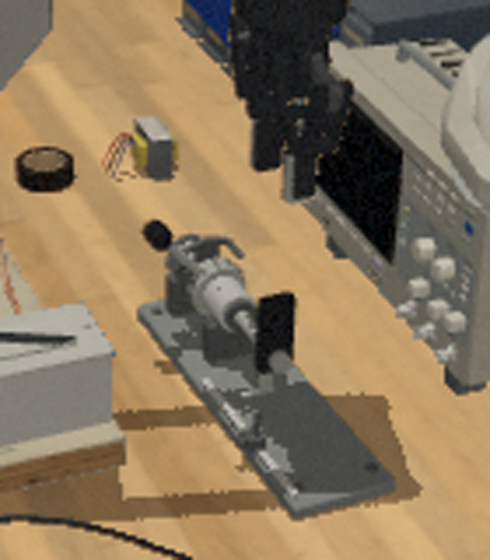

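The knob, at crop (155,235), now leans toward the robot, and the open gripper is above the paddle at (275,330). I'll descend and pinch.

Emit:
servo_tool([
  [0.5, 0, 2, 40, 0],
  [0.5, 0, 2, 75, 0],
  [0.5, 0, 2, 105, 0],
  [0.5, 0, 2, 126, 0],
  [0.5, 0, 2, 126, 0],
])

```text
clock: 8.65
tool_pos: [0.6687, -0.1107, 0.0638]
tcp_rot: [0.071, -3.134, -0.003]
ft_force: [-0.1, 1.2, -1.0]
grip_width: 0.0428
finger_force: 0.0
```

Emit:
servo_tool([
  [1, 0, 0, 0, 0],
  [1, 0, 0, 0, 0],
  [1, 0, 0, 0, 0],
  [1, 0, 0, 0, 0],
  [1, 0, 0, 0, 0],
], squeeze=80)

```text
clock: 9.15
tool_pos: [0.6728, -0.115, 0.0691]
tcp_rot: [-0.07, 3.138, -0.008]
ft_force: [-0.2, -10.0, -3.8]
grip_width: 0.0108
finger_force: 78.0
```

The paddle is gripped: width is about 11 mm at 78 N. The mark is about 43 mm beyond the pointer, which agrees with the minimum given. I'll draw slowly.

Emit:
servo_tool([
  [1, 0, -9, 0, 0],
  [1, 0, -18, 0, 0],
  [1, 0, -27, 0, 0],
  [1, 0, -36, 0, 0],
  [1, 0, -42, 0, 0],
])

```text
clock: 9.65
tool_pos: [0.6743, -0.1533, 0.0691]
tcp_rot: [-0.07, 3.139, 0.002]
ft_force: [-0.6, 6.3, 6.2]
grip_width: 0.0111
finger_force: 79.8
```

Emit:
servo_tool([
  [1, 0, 0, 0, 0],
  [1, 0, 0, 0, 0],
  [1, 0, 0, 0, 0],
])

```text
clock: 9.95
tool_pos: [0.6743, -0.153, 0.0691]
tcp_rot: [-0.07, 3.139, 0.002]
ft_force: [-0.4, 6.1, 7.0]
grip_width: 0.0111
finger_force: 80.0
```

Run:
```python
from h import *
s=st(); I=[]
for n in ('side','top'):
    c=snap(n)
    for t in ('lever_knob','grip','pointer_tip','mark'): print(n,t,pt(n,c,t))
    f=c['frame'][205:265,325:395] if n=='side' else c['frame'][150:210,320:390]
    I.append(cv2.resize(f,(630,540),interpolation=cv2.INTER_CUBIC)[:,:,::-1])
cv2.imwrite('pics/c_side.png',I[0]); cv2.imwrite('pics/c_top.png',I[1])
```

```text
{'clock': 9.95, 'tool_pos': [0.6743, -0.153, 0.0691], 'tcp_rot': [-0.0703, 3.1387, 0.0016], 'ft_force': [-0.4042, 6.1288, 6.9687], 'grip_width': 0.0111, 'finger_force': 80.0073}
side lever_knob [([0.6393, -0.1581, 0.0324], 0.58), ([0.6211, -0.0199, 0.1133], 0.53)]
side grip [([0.6737, -0.1541, 0.0839], 0.57)]
side pointer_tip [([0.6468, -0.1552, 0.0213], 0.52), ([0.7198, 0.2806, -0.0073], 0.26)]
side mark [([0.6381, -0.1629, 0.0287], 0.56)]
top lever_knob [([0.6153, -0.0175, 0.1121], 0.65)]
top grip []
top pointer_tip []
top mark []
```

View pics/c_side.png

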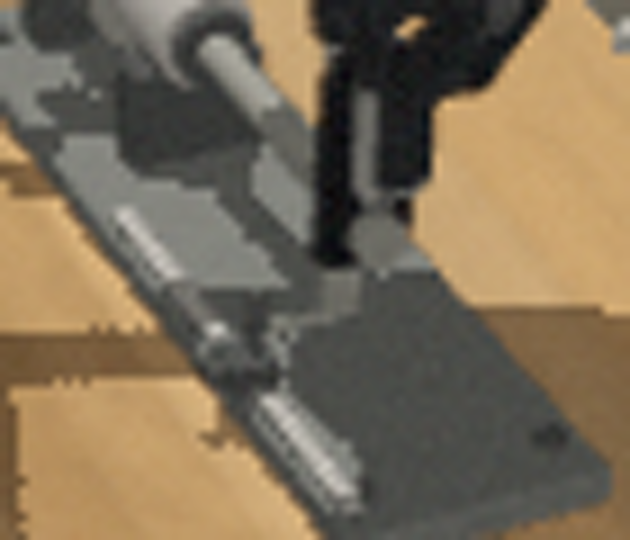

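View pics/c_top.png

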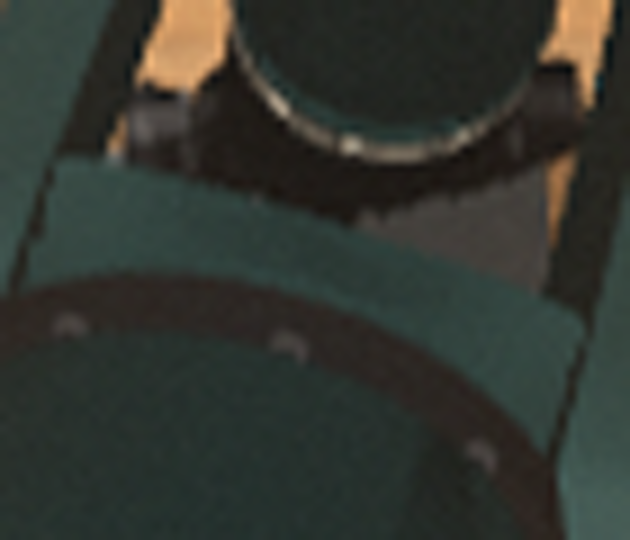

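The side crop shows the pointer at about (275,335), a little short of the rider blade at about (235,345). The top view is blocked. I'll refine the rest offset from the first, unobstructed top picture.

Run:
```python
from h import *
c=snap('top')
K,D,T=c['intrinsics'],c['D'],np.linalg.inv(c['world_to_cam'])
im=cv2.imread('pics/top0.png')
def proj(X): return cv2.projectPoints(np.array([X],float),cv2.Rodrigues(c['world_to_cam'][:3,:3])[0],c['world_to_cam'][:3,3],K,D)[0][0,0]
x0,y0,s=335,180,16
z=cv2.resize(im[y0:y0+20,x0:x0+32],None,fx=s,fy=s,interpolation=cv2.INTER_NEAREST)
ex=np.array([.045,-.999]);ey=np.array([.999,.045]);g=np.array([.6695,-.116])
for k,d in enumerate((0,.0375,.0425,.0475)):
    a,b=[(proj(np.r_[g+ex*d+ey*v,.028])-[x0,y0]+.5)*s for v in (-.02,-.04)]
    cv2.line(z,tuple(a.astype(int)),tuple(b.astype(int)),[(0,255,255),(0,0,255),(0,255,0),(255,0,0)][k],1)
cv2.imwrite('pics/d.png',cv2.resize(z,None,fx=1.5,fy=1.5))
```

```text
(no output)
```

View pics/d.png

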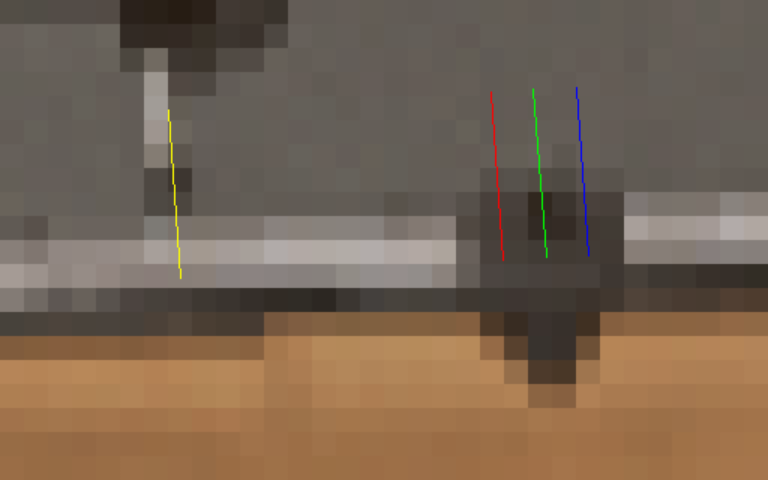

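In the enlarged top picture the pointer is at x≈157 and the blade at x≈550, which is about 44 mm apart. Extension is now about 38 mm, so I'll draw 6 mm more.

Emit:
servo_tool([
  [1, 0, -3, 0, 0],
  [1, 0, -6, 0, 0],
  [1, 0, -6, 0, 0],
  [1, 0, -6, 0, 0],
  [1, 0, -6, 0, 0],
])

```text
clock: 11.0
tool_pos: [0.6745, -0.1588, 0.0691]
tcp_rot: [-0.07, 3.139, 0.002]
ft_force: [-0.9, 5.8, 6.1]
grip_width: 0.011
finger_force: 80.0
```

Run:
```python
from h import *
s=st(); c=snap('side')
for t in ('lever_knob','grip','pointer_tip','mark'): print(t,pt('side',c,t))
K,D=c['intrinsics'],c['D']
def proj(X): return cv2.projectPoints(np.array([X],float),cv2.Rodrigues(c['world_to_cam'][:3,:3])[0],c['world_to_cam'][:3,3],K,D)[0][0,0]
x0,y0,s=340,225,18
z=cv2.resize(c['frame'][y0:y0+28,x0:x0+34,::-1],None,fx=s,fy=s,interpolation=cv2.INTER_NEAREST)
ex=np.array([.045,-.999]);ey=np.array([.999,.045]);g=np.array([.6695,-.116])
# lines along tester y at x offsets, at pointer-tip height
for k,d in enumerate((.039,.044,.049)):
    a,b=[((proj(np.r_[g+ex*d+ey*v,.028])-[x0,y0]+.5)*s).astype(int) for v in (-.015,-.045)]
    cv2.line(z,tuple(map(int,a)),tuple(map(int,b)),[(0,0,255),(0,255,0),(255,0,0)][k],1)
cv2.imwrite('pics/e.png',z)
```

```text
{'clock': 11.0, 'tool_pos': [0.6745, -0.1588, 0.0691], 'tcp_rot': [-0.0704, 3.1388, 0.0019], 'ft_force': [-0.8727, 5.7646, 6.1404], 'grip_width': 0.011, 'finger_force': 80.0483}
lever_knob [([0.4595, -0.3141, 0.0056], 0.67), ([0.6172, -0.02, 0.1152], 0.5)]
grip [([0.6701, -0.1604, 0.0846], 0.51)]
pointer_tip []
mark [([0.6393, -0.1631, 0.0278], 0.41)]
```

View pics/e.png

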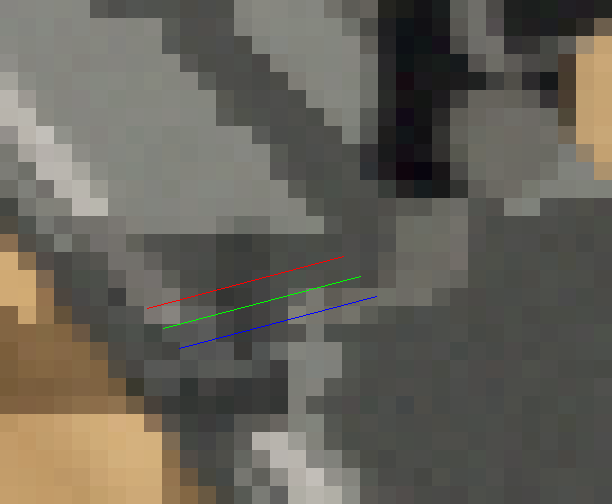

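The pointer at about (305,305) lines up with the blade column at about (245,300) along the tester's y direction. The extension of 43.8 mm matches the estimates of 43.6 to 44.5 mm, and the knob still reads at the locked position. I'll hand in.

```bash
python3 -c "
from h import *
print(finish_job()); st()"
```

```text
the job is handed in; nothing more can be done
None
the job is handed in; nothing more can be done
```

I handed the job in with the ring locked at its stop and the gripper still holding the rod at about 44 mm extension, within about 1–2 mm of the mark by my estimates; the hand-in returned no verdict.

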